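# Thread a bar handle through its two posts and hold it for fixing

### The arm

A 6-joint arm with a two-finger parallel gripper is mounted at the origin on the work surface. World frame = base frame: x ahead of the robot, y to its left, z up, the work surface at z = 0. Lengths are in m, angles in rad, forces in N, time in s.
With the tool pointing down it reaches from about 0.425 to 0.95 m from the base axis. Payload 3.5 kg.
Tool frame: the origin (TCP) lies on the centre line of the jaws, within the pads' length; the fingertips stand tip_extent ahead of it and the grasp point (between the pads) lies 2 mm behind it (tip_extent is the distance from the TCP to the fingertips, in m); z points along the fingers, y is the direction in which the jaws open and shut (so a half turn about z gives the same grasp; the last joint's range is limited). The gripper opens to 85 mm and grips with 20 to 120 N. Pads are 22 mm wide; open, the fingers measure 114 mm over their backs; the gripper's body (76 mm by 85 mm) begins 54 mm behind the grasp point. The pads swing forward as they close: fully open they stand 13 mm farther back than shut.
Start: joints at [-1.292, 0.286, 1.577, -0, 1.279, -0.15], TCP at [0.281, -0.614, 0.248] pointing down, gripper open.
Joint ranges: [-2.77, 2.77], [-0.9, 2.22], [0.21, 2.48], [-1.53, 4.67], [0.24, 2.81], [-2.84, 2.84]. Speed limits (rad/s): [2.79, 2.79, 3.14, 3.14, 3.14, 3.14].

### API

Orientations are given as a unit quaternion [x, y, z, w].
In Python, from plant import * gives the robot as it stands.
- The arm moves only by the shell command python3 -m crank 'ROWS' [FORCE]. ROWS is JSON, a list of rows, each a list of 7 numbers: the gripper's target within -1 to 1 (shut at 1, half-way at 0, fully open at -1), then the shift along the tool's x, y, z in cm, then the turn, a rotation vector about the tool's x, y, z in degrees. In form: [[fingers, tx, ty, tz, wx, wy, wz], ...]. A call has 1 to 5 rows; each row shifts and turns the commanded pose from where the row before left it, along the tool's axes as they then stand; what a row does not reach is not made up. A row lasts 1/10 s, in which the tool goes at most 50 mm and 8.59 degrees, less where a joint would pass 70% of its speed; a pose out of reach is approached as far as the arm can. A call is refused whole if a number of a shift passes 5 or a number of a turn 8.59, either way. A call with a gripper value outside its range is refused whole. The fingers move at their own pace and stop on an object; FORCE is the grip in N (left out, the last holds). Time passes only in rows, so rows that do not move let the fingers close. It gives the time, the measured TCP pose, the force and the opening at its end, in the units of the state.
- get_state(): the state, without advancing time (a new reading comes with each control period).
- read_camera(name): name is "scene" or "top" or "wrist"; returns a dict with "color" (400x640x3 uint8, red, green, blue), "vfov" (degrees; the focal length in pixels is half the picture's height over the tangent of half this angle, whatever the lens; pixels are square), "cx", "cy" (the principal point, pixels), "cam_to_world" (4x4, takes a point from camera to world coordinates). Camera axes: x right, y up, looking along -z (the intrinsics and any distortion apply to the point x, -y, -z); pixel columns grow to the right and rows downward; lengths in m; the calibration is good to about 2 mm. A picture is of the moment at which its call begins. There is no depth.
- sign_off(): hands the job in, once; it reports no verdict.
Trained networks look in the newest picture that a camera, given by its name, has taken for a name from the list of things; names that differ only in an ending like _2 or _b are one class to them, and where a whole thing is asked for, a point or a joint stands for the part that bears it (a point fixed in the world has none). Each returns a list of dicts, best first, with "p" (0 to 1); they miss things now and then, are a little off and sometimes report something else, mostly with a low value. They report only what shows in the picture. A call takes as long as a camera call.
- trace(thing, camera): "pixels" (400x640 bool, what is visible of it) and "location" ([column, row] in pixels, amid what is visible of it).
- place_of(thing, camera): "location" ([column, row] in pixels: a listed point, or the origin of a listed thing).
The state is a dict: "time": time; "qpos": joint angles; "dq": joint speeds; "joint_efforts": joint torques, N m; "eef_pos": TCP position; "tcp_rot": TCP orientation; "contact_force": force on the tool from outside, world axes, zero at the start; "wrist_torque": the same for the moment, N m; "opening": opening from 0.0 (shut) to 1.0 (fully open).
Only numpy, scipy, OpenCV 4.12 (cv2) and the standard library are available. Lean on these libraries where they do the work, as an engineer would, in place of code of your own. Each camera call takes 0.05 s, during which the arm holds its last target.

### The job

A kitchen drawer front lies face up on the counter with the two posts of its new bar handle already screwed on. Take the steel bar out of its packing, slide it endways through the eye of one post and on through the eye of the other until it sticks out evenly at both ends, and finish still gripping it there, steady, so that the grub screws can be tightened. Keep bar and gripper off the painted face, and leave the other things where they are.

Things in the scene. Friction and masses are not known exactly. Their poses are not given: they have to be found in the camera images.
- bar: Loose straight stainless bar, round, 16 mm diameter, 300 mm long, ends domed to 8 mm radius, about 140 g. Origin at its middle, on its axis; its y axis runs along the bar (both ends alike). It starts lying level in its packing with its axis 35 mm above the counter.
- packing: Opened packing of the bar, fixed: card sheet 110 x 330 x 3 mm with two white foam blocks, on the left or right of the table (the drawer front on the other side). Origin under its centre, y along the bar. Blocks centred 70 mm either side of the middle, 36 mm long (along y), 60 wide, 39 high; the bar lies loose in their open 19 mm groove, its middle 104 mm and its end 60 mm free of foam.
- drawer_front: White drawer front, face up on a black mat (220 x 400 x 4 mm), fixed. Origin under the mat's middle, on the counter; y runs through both posts, z up. Two fixed steel posts 160 mm apart, each a stem (up to 28 mm thick) with an eye at its head: a tube 26 mm long, 30 mm outside, 20 mm inside diameter, along y, axis 64 mm above the counter. The bar can go in from either outer side.
- painted_panel: The painted wooden panel of the drawer front, 180 x 360 mm, on the mat: raised frame 55 mm wide, top 24 mm above the counter, sunk middle field 250 mm long and 70 mm wide, 18 mm above the counter. Origin and axes the same as those of drawer_front.
- eye_left (a point): Centre of the bore of the post at +80 mm along drawer_front's y, 64 mm above the counter; axes those of drawer_front.
- eye_right (a point): Centre of the bore of the post at -80 mm along drawer_front's y, 64 mm above the counter; axes those of drawer_front.
- handle_mid (a point): Point half way between the two eyes, on their common axis; the bar's middle belongs here, so that 70 mm of the bar stand out beyond the centre of each eye.
- hex_key: Bystander: loose L-shaped hex key, 5 mm thick, 80 x 24 mm, lying on the panel's frame at its edge nearest the robot. Origin at the middle of the long arm.
- screwdriver: Bystander: loose screwdriver lying on the counter close in front of the robot.
- tape_measure: Bystander: loose tape measure, 62 x 34 x 60 mm, close in front of the robot.
- old_knob: Bystander: the old round drawer knob, 36 mm diameter, 32 mm high, close in front of the robot.
- screw_dish: Bystander: small white dish with grub screws, 92 mm diameter, 30 mm high, beyond the drawer front.
- mug: Bystander: white mug, 82 mm diameter, 92 mm high, beyond the working area.

How it is judged:
On the way, in this order (a step that is already met when the one before it is completed fails the run):
1. the bar is lifted out of its packing in the gripper (height (world z) of bar above 0.05 m and contact force between the fingers and bar above 1 N), for 0.1 s.
2. the bar is through the eye of one post and not yet through the other (((y of eye_left in the frame of bar between -0.137 and 0.137 m and x of eye_left in the frame of bar between -0.006 and 0.006 m and z of eye_left in the frame of bar between -0.006 and 0.006 m) or (y of eye_right in the frame of bar between -0.137 and 0.137 m and x of eye_right in the frame of bar between -0.006 and 0.006 m and z of eye_right in the frame of bar between -0.006 and 0.006 m)) and not ((y of eye_left in the frame of bar between -0.137 and 0.137 m and x of eye_left in the frame of bar between -0.006 and 0.006 m and z of eye_left in the frame of bar between -0.006 and 0.006 m) and (y of eye_right in the frame of bar between -0.137 and 0.137 m and x of eye_right in the frame of bar between -0.006 and 0.006 m and z of eye_right in the frame of bar between -0.006 and 0.006 m))), for 0.1 s.
3. the bar is through the eyes of both posts (y of eye_left in the frame of bar between -0.137 and 0.137 m and x of eye_left in the frame of bar between -0.006 and 0.006 m and z of eye_left in the frame of bar between -0.006 and 0.006 m and y of eye_right in the frame of bar between -0.137 and 0.137 m and x of eye_right in the frame of bar between -0.006 and 0.006 m and z of eye_right in the frame of bar between -0.006 and 0.006 m), for 0.2 s.
At the end, for the whole second after the job is handed in: The bar runs through the eyes of both posts, its middle within 10 mm of half way between them (so it sticks out evenly), it is still (under 20 mm/s) and the fingers still grip it with more than 3 N (all of step 3 and y of handle_mid in the frame of bar between -0.01 and 0.01 m and contact force between the fingers and bar above 3 N and linear speed of bar below 0.02 m/s); the arm keeps its last pose, push and grip.
It fails at once if the bar or the gripper knocks or presses on the painted panel (over 5 N) (contact force between any of bar, the arm, the fingers and painted_panel above 5 N).
It fails at once if another thing is moved by more than 30 mm (distance of any of hex_key, screwdriver, tape_measure, old_knob, screw_dish, mug from where it was at the start of the episode above 0.03 m).
It also fails if it takes over 64 s, if anything falls off the work surface, if the arm or the gripper's body presses on something with over 40 N, if the wrist force passes 120 N, or if a joint passes its speed limit or range.

## Working session

There is one attempt and no reset: what is moved stays moved. The work goes in short steps, Python scripts to look and compute and a shell command to move; the robot and the scene stay as the last step left them, time stands still between calls to the robot, and variables do not carry over. Pictures are saved under pics/ and viewed, and the job is handed in when it is done.

```bash
ls; mkdir -p pics
python3 - <<'E'
from plant import *
import cv2
s=get_state();print(s)
for c in ["scene","top","wrist"]:
    r=read_camera(c);cv2.imwrite(f"pics/{c}0.png",r["color"][:,:,::-1]);print(c,r["vfov"],r["cx"],r["cy"],r["cam_to_world"],[k for k in r])
E
```

```text
pics
{'time': 0.0, 'qpos': array([-1.29199629e+00,  2.87210387e-01,  1.57820787e+00, -1.27515843e-05,
        1.27859956e+00, -1.49965075e-01]), 'dq': array([ 0.00068918, -0.00113212, -0.00044544,  0.00046473, -0.00025144,
        0.00143449]), 'joint_efforts': array([-4.81843608e-05, -4.05979908e+01, -2.92627877e+01, -1.73323897e-04,
        5.84775611e-03, -2.23958644e-06]), 'eef_pos': array([ 0.28050025, -0.61326522,  0.2469006 ]), 'tcp_rot': array([ 9.77106827e-01,  2.12745806e-01, -8.41478131e-05, -1.20966932e-03]), 'contact_force': array([ 0.10298637, -0.03915   , -0.24826798]), 'wrist_torque': array([ 0.01531393, -0.0113746 , -0.01396313]), 'opening': 1.0002081488097072}
scene 49.16858742151865 322.9390965523842 200.69999107828227 [[ 0.4971575  -0.71531735  0.49107587  1.19102663]
 [ 0.86752293  0.39973071 -0.29600561 -0.35500664]
 [ 0.01543984  0.57318098  0.81928333  1.16366948]
 [ 0.          0.          0.          1.        ]] ['color', 'vfov', 'cx', 'cy', 'cam_to_world']
top 53.483448706166655 315.39622793826595 202.31222819802707 [[-9.79973787e-04  9.75379255e-01 -2.20531966e-01  3.17046742e-01]
 [-9.99994487e-01 -1.65547723e-03 -2.87826648e-03  2.77213581e-02]
 [-3.17248706e-03  2.20527930e-01  9.75375501e-01  1.03580945e+00]
 [ 0.00000000e+00  0.00000000e+00  0.00000000e+00  1.00000000e+00]] ['color', 'vfov', 'cx', 'cy', 'cam_to_world']
wrist 64.34980598907295 317.87943454262245 194.71084699111682 [[ 0.41459844  0.87189675  0.26058432  0.34809246]
 [-0.9100025   0.39783113  0.11672975 -0.58375096]
 [-0.00189227 -0.28552836  0.95836839  0.37351191]
 [ 0.          0.          0.          1.        ]] ['color', 'vfov', 'cx', 'cy', 'cam_to_world']
```

View pics/scene0.png

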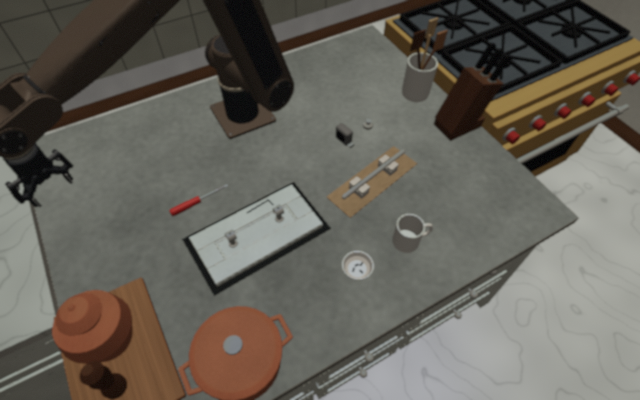

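View pics/top0.png

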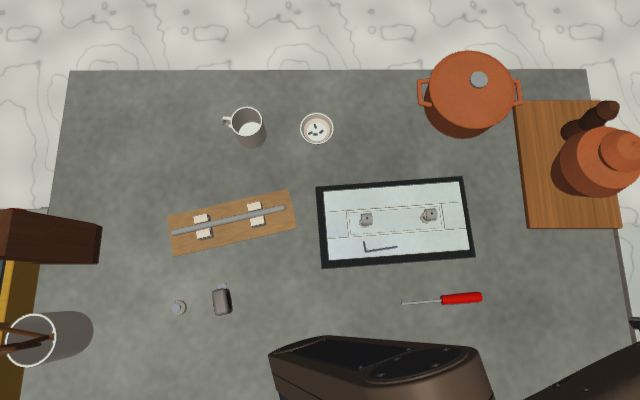

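View pics/wrist0.png

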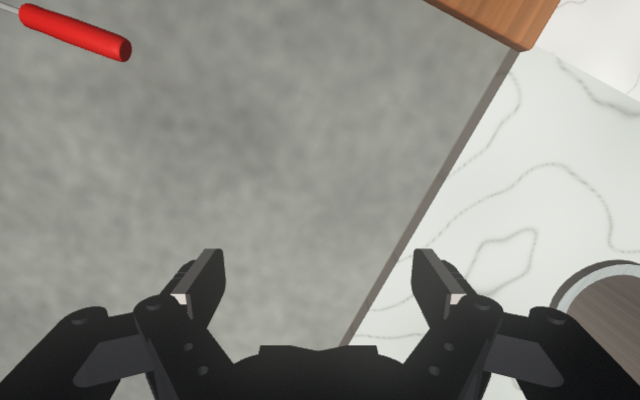

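The packing is on the left: in the top view the bar runs from about (172,232) to (285,208). The drawer front is on the right, with posts near (366,218) and (430,214). The hex key is at (380,247). Next I'll measure these.

```bash
cat > h.py <<'E'
from plant import *
import cv2, numpy as np
from scipy.spatial.transform import Rotation as R
def cam(n):
    r=read_camera(n); f=200/np.tan(np.radians(r["vfov"]/2)); r["f"]=f; return r
def ray(r,px):
    d=np.array([(px[0]-r["cx"])/r["f"],-(px[1]-r["cy"])/r["f"],-1.]); T=r["cam_to_world"]
    return T[:3,3],T[:3,:3]@d
def onz(r,px,z):
    o,d=ray(r,px); return o+d*(z-o[2])/d[2]
def proj(r,P):
    T=r["cam_to_world"]; p=T[:3,:3].T@(np.asarray(P)-T[:3,3])
    return np.array([r["cx"]-r["f"]*p[0]/p[2], r["cy"]+r["f"]*p[1]/p[2]])
def tri(obs):
    A=np.zeros((3,3));b=np.zeros(3)
    for r,px in obs:
        o,d=ray(r,px);d=d/np.linalg.norm(d);M=np.eye(3)-np.outer(d,d);A+=M;b+=M@o
    return np.linalg.solve(A,b)
def save(r,name,box=None,k=1):
    im=r["color"][:,:,::-1]
    if box: im=im[box[1]:box[3],box[0]:box[2]]
    cv2.imwrite("pics/"+name,cv2.resize(im,None,fx=k,fy=k,interpolation=cv2.INTER_CUBIC))
E
python3 - <<'E'
from h import *
np.set_printoptions(precision=4,suppress=True)
Z=dict(bar=.035,packing=0,drawer_front=0,painted_panel=0,eye_left=.064,eye_right=.064,handle_mid=.064)
rs={c:cam(c) for c in("top","scene")}
for n,z in Z.items():
    obs=[]
    for c in rs:
        L=place_of(n,c)
        for l in L[:2]:
            print(n,c,round(l["p"],2),np.round(l["location"],1),onz(rs[c],l["location"],z))
        if L: obs.append((rs[c],L[0]["location"]))
    if len(obs)==2: print("  tri",tri(obs))
L=trace("bar","top")
m=L[0]["pixels"];ys,xs=np.nonzero(m)
P=np.array([onz(rs["top"],p,.035)[:2] for p in zip(xs,ys)])
c=P.mean(0);w,v=np.linalg.eigh(np.cov((P-c).T));t=(P-c)@v[:,1]
print("bar trace",c,v[:,1],np.degrees(np.arctan2(*v[::-1,1])),t.min(),t.max(), c+v[:,1]*(t.min()+t.max())/2)
save(rs["top"],"tz.png",(155,170,485,275),2.4)
save(rs["scene"],"sz.png",(180,140,420,300),3)
import plant; print([k for k in dir(plant) if not k.startswith('_')])
E
```

```text
bar top 0.66 [224.6 220.3] [0.4965 0.2632 0.035 ]
bar scene 0.89 [373.8 173. ] [0.4996 0.2551 0.035 ]
  tri [0.4964 0.2617 0.0289]
packing top 0.94 [229.4 220.5] [0.5022 0.2587 0.    ]
packing top 0.75 [398.3 217.1] [ 0.5107 -0.189   0.    ]
packing scene 0.64 [277.8 209.8] [ 0.4539 -0.0782  0.    ]
  tri [0.4798 0.0738 0.0725]
drawer_front top 0.74 [394.1 217.9] [ 0.5085 -0.1778  0.    ]
drawer_front scene 0.59 [257.1 237.9] [ 0.5158 -0.1794  0.    ]
  tri [ 0.5104 -0.1788 -0.0086]
painted_panel top 0.61 [395.4 219.6] [ 0.504 -0.181  0.   ]
painted_panel scene 0.82 [255.7 232.1] [ 0.4949 -0.1745  0.    ]
  tri [ 0.5021 -0.1774  0.0128]
eye_left top 0.9 [365.  219.8] [ 0.492  -0.0926  0.064 ]
eye_left top 0.39 [382.4 249.9] [ 0.4173 -0.133   0.064 ]
eye_left scene 0.98 [275.4 207.1] [ 0.4821 -0.0954  0.064 ]
eye_left scene 0.64 [259.  205.1] [ 0.4512 -0.1356  0.064 ]
  tri [ 0.4892 -0.0945  0.0728]
eye_right top 0.72 [428.7 215.5] [ 0.5026 -0.2514  0.064 ]
eye_right scene 0.8 [226.4 234.6] [ 0.4994 -0.2619  0.064 ]
eye_right scene 0.73 [371.  182.4] [0.5448 0.2105 0.064 ]
  tri [ 0.501  -0.257   0.0621]
handle_mid top 0.79 [395.6 214. ] [ 0.5066 -0.1692  0.064 ]
handle_mid top 0.62 [221.5 301.2] [0.2961 0.2541 0.064 ]
handle_mid scene 0.67 [253.4 222.4] [ 0.4995 -0.1763  0.064 ]
  tri [ 0.5041 -0.1728  0.0678]
bar trace [0.4975 0.2537] [-0.2281  0.9736] 103.18391922699223 -0.14657963479966618 0.14851440663682866 [0.4972 0.2547]
['Unreachable', 'get_state', 'place_of', 'read_camera', 'sign_off', 'tip_extent', 'trace']
```

View pics/tz.png

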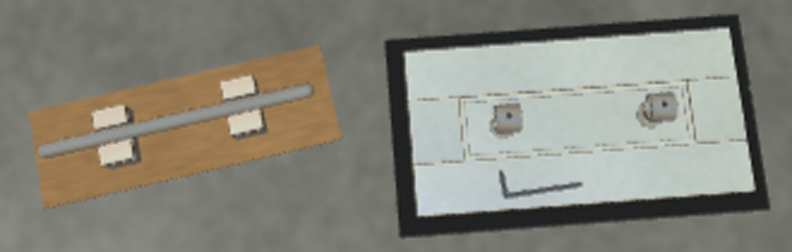

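Run:
```python
from h import *
np.set_printoptions(precision=4,suppress=True)
print("tip",tip_extent)
r=cam("top")
# mat: dark outline
g=cv2.cvtColor(r["color"],cv2.COLOR_RGB2GRAY)
m=np.zeros_like(g);m[170:275,305:485]=(g[170:275,305:485]<50)
n,l,s,_=cv2.connectedComponentsWithStats(m.astype(np.uint8)); i=1+np.argmax(s[1:,4]);print(s[i])
c=max(cv2.findContours((l==i).astype(np.uint8),cv2.RETR_EXTERNAL,cv2.CHAIN_APPROX_NONE)[0],key=cv2.contourArea)
P=np.array([onz(r,p,.004)[:2] for p in cv2.convexHull(c)[:,0]],np.float32)
print(cv2.minAreaRect(P))
q=cv2.approxPolyDP(c,8,True)[:,0];print(q,[onz(r,p,.004) for p in q])
# cam-tool relation for wrist
s=get_state();w=cam("wrist");Tt=np.eye(4);Tt[:3,:3]=R.from_quat(s["tcp_rot"]).as_matrix();Tt[:3,3]=s["eef_pos"]
T=np.linalg.inv(Tt)@w["cam_to_world"];print(T);np.save("cam2tool.npy",T);print(Tt)
```

```text
tip 0.017
[ 316  176  159   92 2384]
((0.500336229801178, -0.17488273978233337), (0.21706156432628632, 0.39718323945999146), 4.232689380645752)
[[462 178]
 [316 187]
 [322 267]
 [474 256]] [array([ 0.6169, -0.365 ,  0.004 ]), array([0.5925, 0.0291, 0.004 ]), array([0.3799, 0.014 , 0.004 ]), array([ 0.4075, -0.3787,  0.004 ])]
[[-0.0013  0.9583  0.2859  0.0738]
 [ 1.      0.0013  0.0001  0.0009]
 [-0.0003  0.2859 -0.9583 -0.1265]
 [ 0.      0.      0.      1.    ]]
[[ 0.9095  0.4158  0.      0.2807]
 [ 0.4158 -0.9095  0.     -0.6139]
 [ 0.     -0.     -1.      0.2483]
 [ 0.      0.      0.      1.    ]]
```

View pics/sz.png

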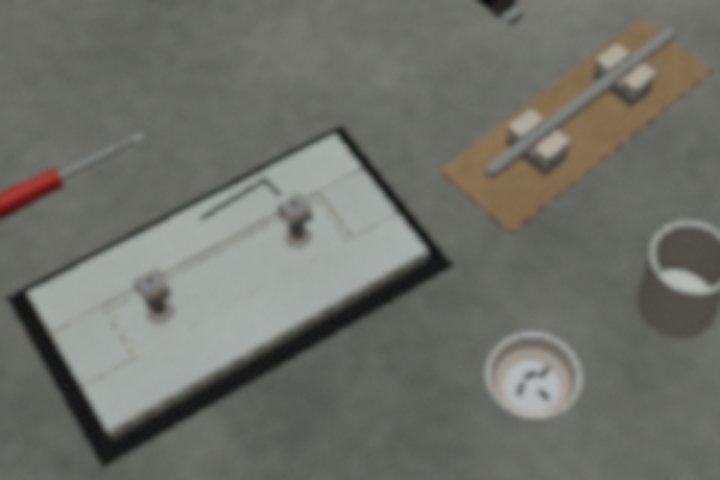

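```bash
cat >> h.py <<'E'
def tool():
    s=get_state();return s,np.array(s["eef_pos"]),R.from_quat(s["tcp_rot"])
def target(ang):  # tool x at world angle (deg), z down
    a=np.radians(ang);x=np.array([np.cos(a),np.sin(a),0]);z=np.array([0,0,-1.]);return R.from_matrix(np.c_[x,np.cross(z,x),z])
def plan(pos,ang,n,p0=None,r0=None):
    s,p,r=tool(); p=p if p0 is None else np.array(p0); r=r if r0 is None else r0
    rt=target(ang); rv=(r.inv()*rt).as_rotvec(); print("total rotvec deg",np.degrees(rv).round(2),"shift",(np.array(pos)-p).round(4))
    for i in range(n):
        d=(np.array(pos)-p)/(n-i); rvv=(r.inv()*rt).as_rotvec()/(n-i)
        row=np.r_[r.inv().apply(d)*100,np.degrees(rvv)].round(2); print(list(map(float,row)))
        p=p+r.apply(row[:3]/100); r=r*R.from_rotvec(np.radians(row[3:]))
E
python3 -c "
from h import *
plan([.499,-.155,.25],94.2,11)"
```

```text
total rotvec deg [ -0.     0.   -69.63] shift [0.2183 0.4589 0.0017]
[3.54, -2.97, -0.02, -0.0, 0.0, -6.33]
[3.85, -2.56, -0.01, -0.0, 0.0, -6.33]
[4.1, -2.12, -0.02, -0.0, 0.0, -6.33]
[4.31, -1.66, -0.01, -0.0, 0.0, -6.33]
[4.47, -1.17, -0.02, -0.0, 0.0, -6.33]
[4.57, -0.67, -0.01, -0.0, 0.0, -6.33]
[4.62, -0.16, -0.02, -0.0, 0.0, -6.33]
[4.61, 0.35, -0.01, -0.0, 0.0, -6.33]
[4.54, 0.85, -0.02, -0.0, 0.0, -6.33]
[4.42, 1.35, -0.01, -0.0, 0.0, -6.33]
[4.24, 1.83, -0.02, -0.0, 0.0, -6.33]
```

```bash
python3 -m crank '[[-1,3.5,-3,0,0,0,-6.3],[-1,3.9,-2.6,0,0,0,-6.3],[-1,4.1,-2.1,0,0,0,-6.3],[-1,4.3,-1.7,0,0,0,-6.3],[-1,4.5,-1.2,0,0,0,-6.3]]' && python3 -m crank '[[-1,4.6,-0.7,0,0,0,-6.3],[-1,4.6,-0.2,0,0,0,-6.3],[-1,4.6,0.3,0,0,0,-6.3],[-1,4.5,0.8,0,0,0,-6.3],[-1,4.4,1.3,0,0,0,-6.3]]' && python3 -m crank '[[-1,4.2,1.8,0,0,0,-6.3],[-1,0,0,0,0,0,0],[-1,0,0,0,0,0,0]]'
python3 - <<'E'
from h import *
np.set_printoptions(precision=4,suppress=True)
s,p,r=tool();print(p,r.as_matrix())
w=cam("wrist");save(w,"w1.png")
for n in("eye_left","eye_right","handle_mid"):
    for l in place_of(n,"wrist")[:3]: print(n,round(l["p"],2),l["location"],onz(w,l["location"],.064))
E
```

```text
time: 1.6
eef_pos: [0.38, -0.4026, 0.2485]
tcp_rot: [0.882, 0.472, 0.0, 0.0]
contact_force: [0.7, 0.2, -0.3]
opening: 1.0
time: 2.1
eef_pos: [0.478, -0.194, 0.2487]
tcp_rot: [0.72, 0.694, 0.0, 0.0]
contact_force: [0.6, -1.1, -0.7]
opening: 1.004
time: 2.4
eef_pos: [0.4974, -0.1538, 0.2485]
tcp_rot: [0.682, 0.731, -0.0, 0.0]
contact_force: [0.5, -0.9, 0.5]
opening: 1.002
[ 0.4974 -0.1538  0.2485] [[-0.0693  0.9976  0.    ]
 [ 0.9976  0.0693 -0.0006]
 [-0.0006 -0.     -1.    ]]
eye_left 0.86 [321.1, 112.5] [ 0.4976 -0.093   0.064 ]
eye_right 0.76 [320.1, 264.7] [ 0.5079 -0.2538  0.064 ]
handle_mid 0.58 [321.0, 196.1] [ 0.5033 -0.1756  0.064 ]
```

View pics/w1.png

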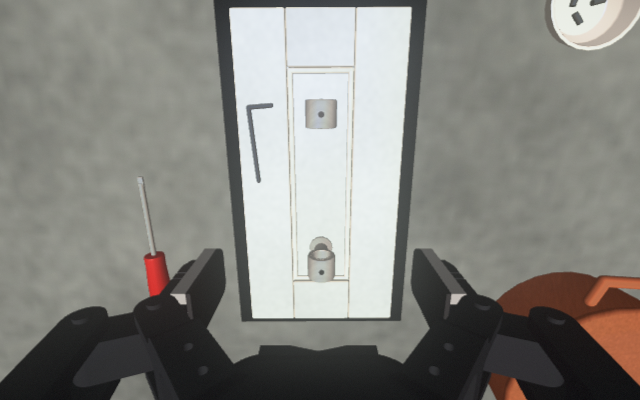

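The wrist view shows the left eye at about (321,114) and the right eye at about (321,268). The grub-screw holes are on top of the eyes (z = 0.079). I'll refine these positions.

Run:
```python
from h import *
np.set_printoptions(precision=4,suppress=True)
w=cam("wrist")
save(w,"w1a.png",(285,85,355,145),8);save(w,"w1b.png",(285,225,355,295),8)
g=cv2.cvtColor(w["color"],cv2.COLOR_RGB2GRAY)
H=[]
for y0,y1 in((105,124),(263,280)):
    sub=255-g[y0:y1,313:330].astype(float);m=np.clip(sub-np.percentile(sub,75)-15,0,None)
    yy,xx=np.mgrid[y0:y1,313:330];px=[(m*xx).sum()/m.sum(),(m*yy).sum()/m.sum()];P=onz(w,px,.079);H.append(P);print(px,P)
d=H[0]-H[1];print(np.linalg.norm(d),np.degrees(np.arctan2(d[1],d[0])),(H[0]+H[1])/2)
```

```text
[np.float64(321.3125), np.float64(111.70216836734694)] [ 0.4971 -0.0938  0.079 ]
[np.float64(322.22707423580783), np.float64(270.38937409024743)] [ 0.5088 -0.2539  0.079 ]
0.1605674672580423 94.16668454010279 [ 0.503  -0.1738  0.079 ]
```

View pics/w1a.png

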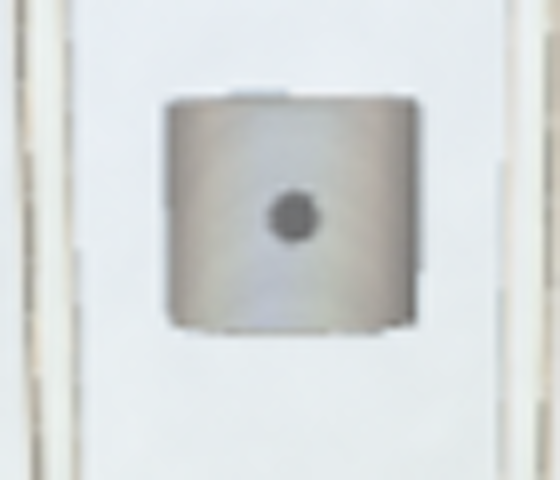

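View pics/w1b.png

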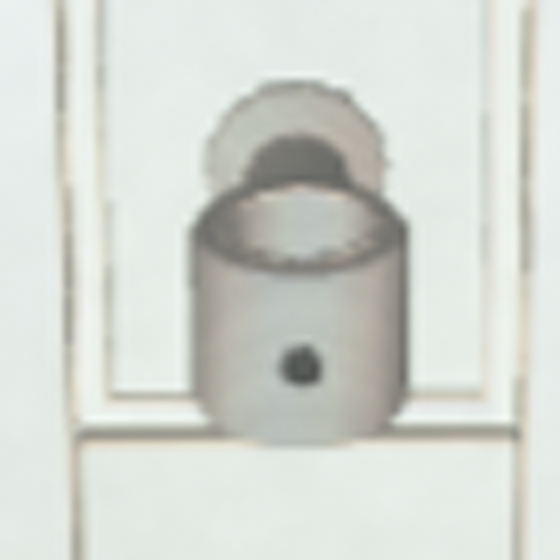

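```bash
python3 -c "
from h import *
plan([.492,.275,.25],103.2,9)"
```

```text
total rotvec deg [-0.01  0.01 -9.48] shift [-0.0048  0.4309  0.0017]
[4.78, 0.26, -0.02, -0.0, 0.0, -1.05]
[4.78, 0.34, -0.02, -0.0, 0.0, -1.05]
[4.77, 0.43, -0.02, -0.0, 0.0, -1.05]
[4.76, 0.52, -0.02, -0.0, 0.0, -1.05]
[4.75, 0.61, -0.02, -0.0, 0.0, -1.06]
[4.74, 0.7, -0.02, -0.0, 0.0, -1.05]
[4.72, 0.78, -0.02, -0.0, 0.0, -1.06]
[4.71, 0.87, -0.02, -0.01, 0.0, -1.05]
[4.69, 0.95, -0.02, -0.0, 0.01, -1.06]
```

```bash
python3 -m crank '[[-1,4.8,0.3,0,0,0,-1.05],[-1,4.8,0.3,0,0,0,-1.05],[-1,4.8,0.4,0,0,0,-1.05],[-1,4.8,0.5,0,0,0,-1.05],[-1,4.8,0.6,0,0,0,-1.05]]' && python3 -m crank '[[-1,4.7,0.7,0,0,0,-1.05],[-1,4.7,0.8,0,0,0,-1.05],[-1,4.7,0.9,0,0,0,-1.05],[-1,4.7,0.9,0,0,0,-1.05],[-1,0,0,0,0,0,0]]' && python3 -m crank '[[-1,0,0,0,0,0,0],[-1,0,0,0,0,0,0]]'
python3 - <<'E'
from h import *
np.set_printoptions(precision=4,suppress=True)
s,p,r=tool();print(p,r.as_matrix())
w=cam("wrist");save(w,"w2.png")
for n in("bar","packing"):
    for l in place_of(n,"wrist")[:3]: print(n,round(l["p"],2),l["location"],onz(w,l["location"],.035 if n=="bar" else 0))
m=trace("bar","wrist")[0]["pixels"].astype(np.uint8)
print(m.sum()); save(dict(color=np.repeat(m[:,:,None]*255,3,2)),"w2m.png")
ys,xs=np.nonzero(m)
print(ys.min(),ys.max(),xs.min(),xs.max())
# mid line per row
rows=[y for y in range(ys.min()+6,ys.max()-5) if m[y].sum()>5]
mid=np.array([[np.nonzero(m[y])[0].mean(),y] for y in rows])
P=np.array([onz(w,q,.035)[:2] for q in mid]);c=P.mean(0);u,sv,vt=np.linalg.svd(P-c);d=vt[0];d*=np.sign(d[1])
print("axis pt",c,"dir",d,np.degrees(np.arctan2(d[1],d[0])),"resid",np.abs((P-c)@vt[1]).max())
x=mid[0,0],ys.min();x2=mid[-1,0],ys.max()
print("ends",onz(w,x,.035),onz(w,x2,.035))
E
```

```text
time: 3.15
eef_pos: [0.493, 0.087, 0.2486]
tcp_rot: [0.649, 0.76, 0.0, 0.0]
contact_force: [1.7, -0.3, -0.0]
opening: 1.002
time: 3.65
eef_pos: [0.4904, 0.2809, 0.2483]
tcp_rot: [0.619, 0.786, 0.001, -0.001]
contact_force: [0.7, -1.1, -0.4]
opening: 0.996
time: 3.85
eef_pos: [0.491, 0.2759, 0.2481]
tcp_rot: [0.621, 0.784, -0.0, 0.0]
contact_force: [1.7, -0.7, 0.7]
opening: 0.999
[0.491  0.2759 0.2481] [[-0.2285  0.9735 -0.0003]
 [ 0.9735  0.2285 -0.0006]
 [-0.0005 -0.0005 -1.    ]]
bar 0.7 [320.4, 189.0] [0.4999 0.2546 0.035 ]
bar 0.2 [151.5, 135.8] [0.3128 0.2708 0.035 ]
packing 0.84 [324.0, 184.6] [0.5054 0.2516 0.    ]
3909
39 305 314 330
axis pt [0.4978 0.2682] dir [-0.2279  0.9737] 103.17264376994639 resid 0.0013149313502186166
ends [0.4667 0.4023 0.035 ] [0.535  0.1091 0.035 ]
```

View pics/w2.png

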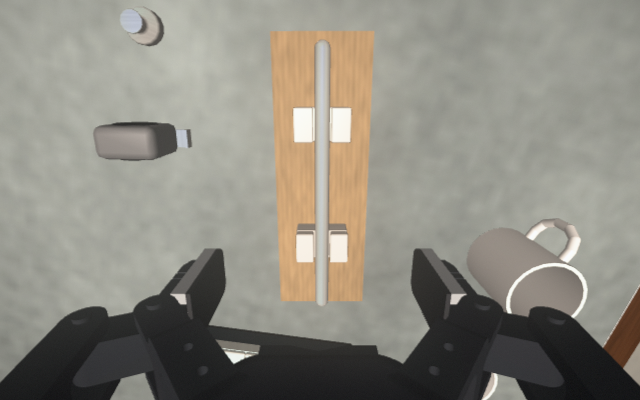

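View pics/w2m.png

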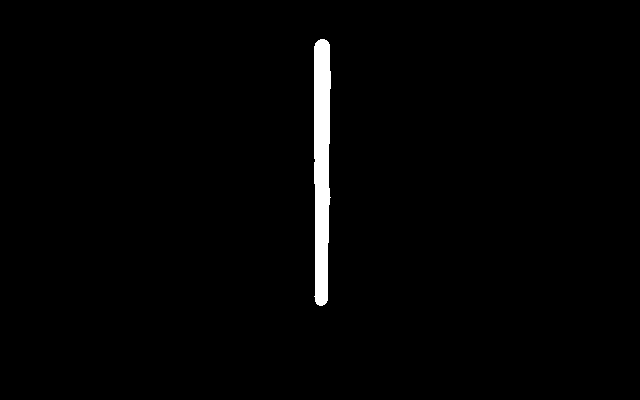

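The bar is clear in the wrist view, from (322,40) to (321,305). Its centre is about (0.5005, 0.255), its heading 103.2° and its apparent length 0.301 m, which agrees with the top view. I'll move over the left free end, 120 mm from the middle.

```bash
python3 -c "
from h import *
plan([.4731,.3718,.11],103.2,4)"
```

```text
total rotvec deg [ 0.01  0.   -0.02] shift [-0.018   0.0959 -0.1384]
[2.44, 0.11, 3.46, 0.0, 0.0, -0.0]
[2.44, 0.11, 3.46, 0.0, 0.0, -0.01]
[2.43, 0.11, 3.46, 0.0, 0.0, -0.0]
[2.44, 0.1, 3.46, 0.01, 0.0, -0.01]
```

```bash
python3 -m crank '[[-1,2.4,0.1,3.5,0,0,0],[-1,2.4,0.1,3.5,0,0,0],[-1,2.5,0.1,3.4,0,0,0],[-1,2.4,0.1,3.4,0,0,0],[-1,0,0,0,0,0,0]]' && python3 -m crank '[[-1,0,0,0,0,0,0],[-1,0,0,0,0,0,0]]'
python3 - <<'E'
from h import *
np.set_printoptions(precision=4,suppress=True)
w=cam("wrist");save(w,"w3.png")
t=trace("bar","wrist")
if t:
    m=t[0]["pixels"];ys,xs=np.nonzero(m);print(t[0]["p"],ys.min(),ys.max())
    mid=np.array([[np.nonzero(m[y])[0].mean(),y] for y in range(ys.min()+10,ys.max()-5) if m[y].sum()>5])
    P=np.array([onz(w,q,.035)[:2] for q in mid]);c=P.mean(0);d=np.linalg.svd(P-c)[2][0];d*=np.sign(d[1]);print(c,d)
    print("end",onz(w,(mid[0,0],ys.min()),.035))
    s,p,r=tool();print(p); print("grip pt offset in tool",r.inv().apply(np.r_[c,.035]-p))
plan([.4731,.3718,.033],103.2,3)
E
```

```text
time: 4.55
eef_pos: [0.4684, 0.3718, 0.1042]
tcp_rot: [0.62, 0.785, -0.005, -0.002]
contact_force: [-0.1, -0.7, -0.2]
opening: 1.002
time: 4.75
eef_pos: [0.4739, 0.3722, 0.1125]
tcp_rot: [0.621, 0.784, 0.002, 0.001]
contact_force: [0.1, -0.2, 0.3]
opening: 0.999
0.89 167 349
[0.4824 0.334 ] [-0.2282  0.9736]
end [0.4669 0.4015 0.035 ]
[0.474  0.3723 0.1129]
grip pt offset in tool [-0.0393 -0.0009  0.0779]
total rotvec deg [ 0.24 -0.06  0.04] shift [-0.0009 -0.0005 -0.0799]
[-0.01, -0.04, 2.66, 0.08, -0.02, 0.01]
[-0.01, -0.04, 2.67, 0.08, -0.02, 0.02]
[-0.02, -0.04, 2.66, 0.08, -0.02, 0.01]
```

View pics/w3.png

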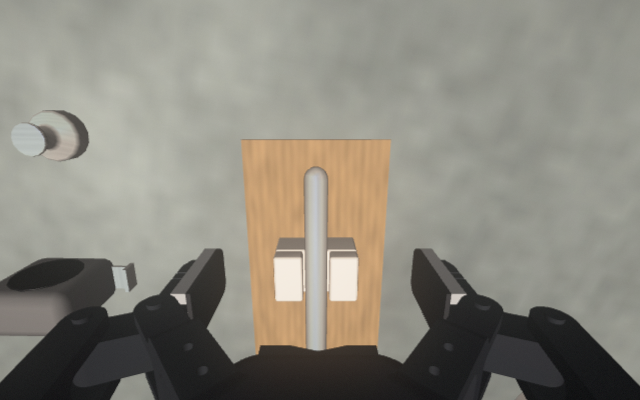

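```bash
python3 -m crank '[[-1,0,0,2.5,0,0,0],[-1,0,-0.1,2.5,0,0,0],[-1,0,0,2,0,0,0],[-1,0,0,1,0,0,0],[-1,0,0,0,0,0,0]]' && python3 -m crank '[[-1,0,0,0,0,0,0],[-1,0,0,0,0,0,0]]'
python3 - <<'E'
from h import *
np.set_printoptions(precision=4,suppress=True)
plan([.4731,.3718,.033],103.2,1)
s,p,r=tool();print(p,s["contact_force"])
E
```

```text
time: 5.35
eef_pos: [0.4711, 0.3716, 0.0299]
tcp_rot: [0.621, 0.784, -0.001, -0.0]
contact_force: [0.4, -0.3, -0.5]
opening: 0.998
time: 5.55
eef_pos: [0.4725, 0.3729, 0.0322]
tcp_rot: [0.62, 0.784, 0.002, 0.001]
contact_force: [0.4, -0.2, -0.3]
opening: 1.0
total rotvec deg [ 0.18 -0.05  0.11] shift [ 0.0006 -0.0011  0.0008]
[-0.12, 0.03, -0.08, 0.18, -0.05, 0.11]
[0.4725 0.3729 0.0322] [ 0.4219 -0.2144 -0.2559]
```

```bash
python3 -m crank '[[1,0,0,0,0,0,0],[1,0,0,0,0,0,0],[1,0,0,0,0,0,0],[1,0,0,0,0,0,0],[1,0,0,0,0,0,0]]' 100 && python3 -m crank '[[1,0,0,0,0,0,0],[1,0,0,0,0,0,0]]'
python3 - <<'E'
from h import *
w=cam("wrist");save(w,"w4.png");s,p,r=tool();print(p,r.as_matrix().round(4),s["contact_force"],s["opening"])
E
```

```text
time: 6.05
eef_pos: [0.4713, 0.3724, 0.0305]
tcp_rot: [0.62, 0.784, 0.0, 0.0]
contact_force: [-0.1, -0.7, 2.9]
opening: 0.16
time: 6.25
eef_pos: [0.4713, 0.3724, 0.0306]
tcp_rot: [0.62, 0.784, 0.0, 0.0]
contact_force: [0.7, -0.8, 3.1]
opening: 0.157
[0.47136701 0.37239621 0.03059756] [[-2.303e-01  9.731e-01  1.000e-04]
 [ 9.731e-01  2.303e-01  1.000e-04]
 [ 0.000e+00  1.000e-04 -1.000e+00]] [-0.48585965  0.46084354  1.98624405] 0.1516166994192069
```

View pics/w4.png

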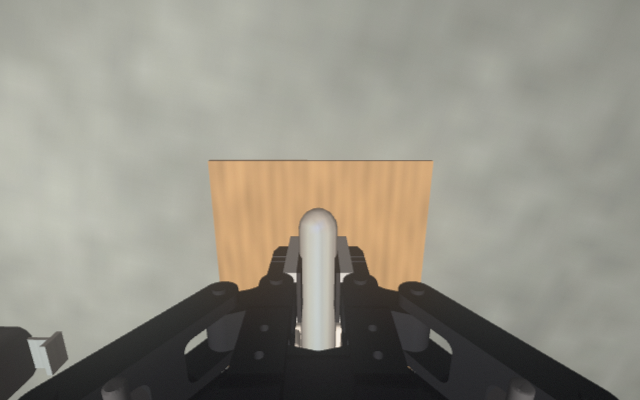

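Gripped at opening 0.16, with the bar end at (318,207). Next: lift.

```bash
python3 -m crank '[[1,0,0,-1,0,0,0],[1,0,0,-2,0,0,0],[1,0,0,-2,0,0,0],[1,0,0,-2,0,0,0],[1,0,0,-1.5,0,0,0]]' && python3 -m crank '[[1,0,0,0,0,0,0],[1,0,0,0,0,0,0],[1,0,0,0,0,0,0]]'
python3 - <<'E'
from h import *
np.set_printoptions(precision=4,suppress=True)
w=cam("wrist");save(w,"w5.png");t=cam("top");save(t,"t5.png");c=cam("scene");save(c,"s5.png",(250,80,500,270),3)
plan([.475,.210,.1146],94.17,5)
m=trace("bar","top")
for l in m[:1]:
    ys,xs=np.nonzero(l["pixels"]);print(l["p"],len(xs),xs.min(),xs.max())
E
```

```text
time: 6.8
eef_pos: [0.4713, 0.3725, 0.1167]
tcp_rot: [0.62, 0.784, 0.0, -0.0]
contact_force: [0.4, -0.1, -1.0]
opening: 0.158
time: 7.1
eef_pos: [0.4703, 0.3719, 0.1138]
tcp_rot: [0.62, 0.784, -0.001, -0.001]
contact_force: [0.2, -0.1, -1.4]
opening: 0.156
total rotvec deg [-0.13  0.05  9.14] shift [ 0.0045 -0.162   0.0006]
[-3.17, -0.66, -0.01, -0.03, 0.01, 1.83]
[-3.19, -0.56, -0.01, -0.03, 0.01, 1.83]
[-3.21, -0.45, -0.01, -0.02, 0.01, 1.83]
[-3.22, -0.35, -0.01, -0.03, 0.01, 1.83]
[-3.23, -0.25, -0.02, -0.02, 0.0, 1.82]
0.7 785 172 282
```

View pics/t5.png

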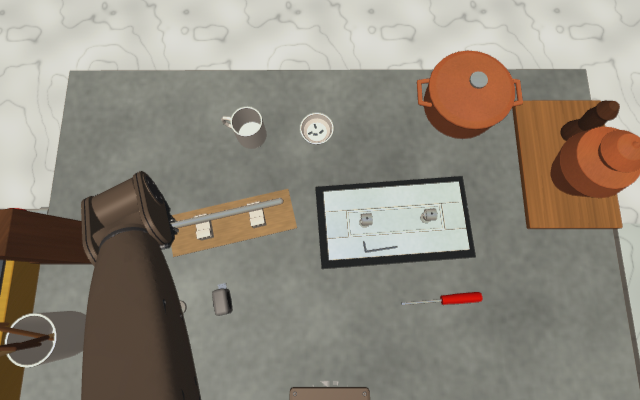

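View pics/s5.png

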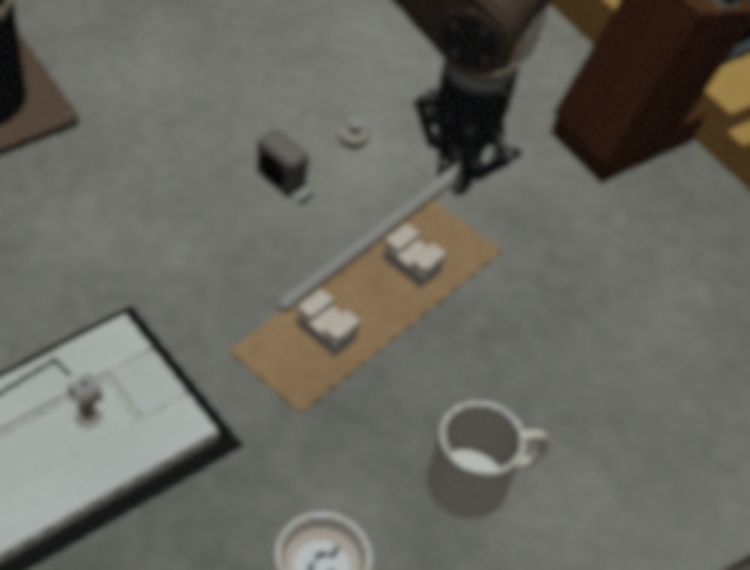

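View pics/w5.png

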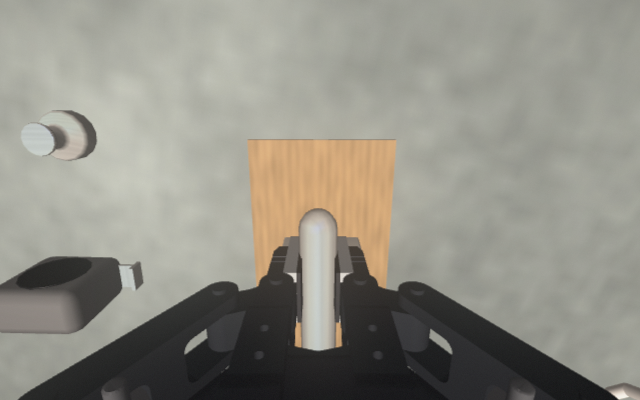

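The lift worked: the bar looks level, the foam is empty and the bystanders haven't moved. I'll carry it to the left of the left eye, staying high.

```bash
python3 -m crank '[[1,-3.2,-0.7,0,0,0,1.8],[1,-3.2,-0.5,0,0,0,1.85],[1,-3.2,-0.5,0,0,0,1.8],[1,-3.2,-0.4,0,0,0,1.85],[1,-3.2,-0.2,0,0,0,1.85]]' && python3 -m crank '[[1,0,0,0,0,0,0],[1,0,0,0,0,0,0],[1,0,0,0,0,0,0],[1,0,0,0,0,0,0]]'
cat >> h.py <<'E'
def endpts(cname,tip_dir):
    """extreme bar pixels along image direction"""
    r=cam(cname);t=trace("bar",cname)
    if not t: return r,None
    m=t[0]["pixels"].astype(np.uint8)
    n,l,s,_=cv2.connectedComponentsWithStats(m);i=1+np.argmax(s[1:,4]);ys,xs=np.nonzero(l==i)
    P=np.c_[xs,ys].astype(float);c=P.mean(0);d=np.linalg.svd(P-c,full_matrices=False)[2][0];d*=np.sign(d@tip_dir)
    k=(P-c)@d;return r,(t[0]["p"],c,d,c+d*k.min(),c+d*k.max())
E
python3 - <<'E'
from h import *
np.set_printoptions(precision=4,suppress=True)
s,p,r=tool();print(p,r.as_matrix(),s["contact_force"])
w=cam("wrist")
row=trace("bar","wrist")[0]["pixels"];ys,xs=np.nonzero(row);y0=ys.min()
q=[xs[ys<y0+30].mean(),y0];E=onz(w,q,p[2]+.0044);print("near end px",q,"in tool",r.inv().apply(E-p))
a=endpts("top",np.array([1,0]));b=endpts("scene",np.array([-1,0]))
print(a[1]);print(b[1])
if a[1] and b[1]: print("tip tri",tri([(a[0],a[1][4]),(b[0],b[1][4])]))
print("expected tip",p+r.apply([.03-.3,.0005,-.0044]))
save(a[0],"t6.png",(200,150,500,280),2.6);save(b[0],"s6.png",(200,100,430,280),3)
E
```

```text
time: 7.8
eef_pos: [0.4751, 0.2093, 0.115]
tcp_rot: [0.681, 0.732, -0.0, -0.0]
contact_force: [-0.3, 0.4, -1.6]
opening: 0.155
time: 8.2
eef_pos: [0.4755, 0.2114, 0.1153]
tcp_rot: [0.68, 0.733, 0.0, -0.0]
contact_force: [0.5, 0.1, -0.8]
opening: 0.156
[0.4755 0.2114 0.1153] [[-0.074   0.9973 -0.0001]
 [ 0.9973  0.074   0.0002]
 [ 0.0002 -0.     -1.    ]] [ 0.5209  0.0587 -0.7503]
near end px [np.float64(317.4858585858586), np.int64(208)] in tool [ 0.0302  0.0011 -0.0044]
(0.64, array([301.171 , 218.9183]), array([ 0.9975, -0.0711]), array([251.1061, 222.4875]), array([352.0918, 215.288 ]))
(0.77, array([323.5173, 175.9607]), array([-0.88 ,  0.475]), array([359.3372, 156.6246]), array([288.0558, 195.1034]))
tip tri [ 0.494 -0.056  0.114]
expected tip [ 0.4959 -0.0578  0.1196]
```

View pics/t6.png

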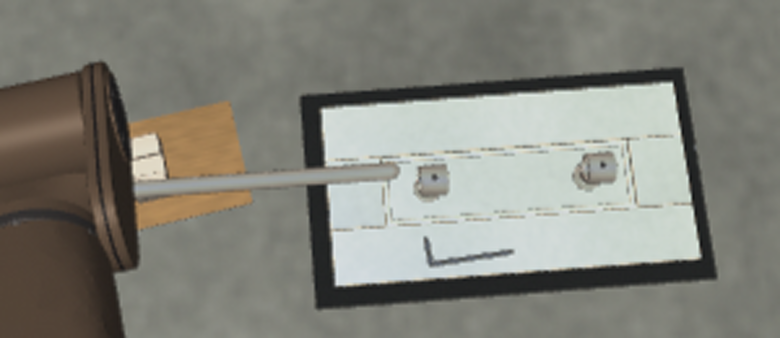

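View pics/s6.png

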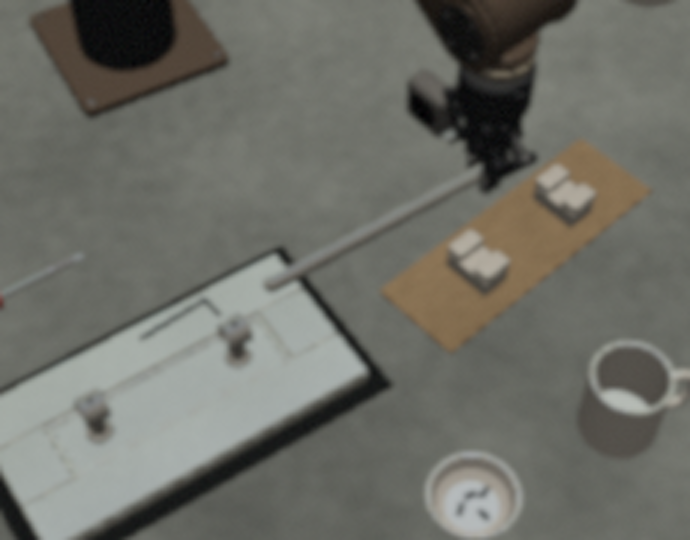

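Run:
```python
from h import *
np.set_printoptions(precision=4,suppress=True)
a=cam("top");s,p,r=tool()
hl=np.array([433,177])/2.6+[200,150]-.3;hr=np.array([603,164.5])/2.6+[200,150]-.3
A=onz(a,hl,.079);B=onz(a,hr,.079);d=A-B;print("top eyes",A,B,np.linalg.norm(d),np.degrees(np.arctan2(d[1],d[0])))
c=np.array([301.171,218.918]);e=np.array([.9975,-.0711])
for z in(.1196,.115):
    P=onz(a,c-40*e,z);Q=onz(a,c+45*e,z);u=P-Q;print("top bar",P,Q,np.degrees(np.arctan2(u[1],u[0])))
    # lateral offset of bar points from eye axis (along tool y)
    ty=r.as_matrix()[:,1]; n=np.array([d[1],-d[0],0])/np.linalg.norm(d[:2])
    print("lateral of bar wrt eye axis (tool y+):",(P-A)@n,(Q-A)@n)
```

```text
top eyes [ 0.4943 -0.0939  0.079 ] [ 0.5061 -0.2547  0.079 ] 0.16117400655050637 94.17668817244429
top bar [0.4777 0.1572 0.1196] [ 0.4918 -0.0415  0.1196] 94.05327529375626
lateral of bar wrt eye axis (tool y+): 0.0017135666800760577 0.0012843997736715828
top bar [0.4785 0.1579 0.115 ] [ 0.4927 -0.0419  0.115 ] 94.05327529375626
lateral of bar wrt eye axis (tool y+): 0.0025654826147265865 0.0021341609960268786
```

Wrist and top cameras agree: heading is right, and the bar is 1.7–2 mm too far along tool +y. I'll correct that and go down to eye height.

```bash
python3 -m crank '[[1,0,-0.2,1.5,0,0,0],[1,0,0,2,0,0,0],[1,0,0,1.5,0,0,0],[1,0,0,0.5,0,0,0],[1,0,0,0,0,0,0]]' && python3 -m crank '[[1,0,0,0,0,0,0],[1,0,0,0,0,0,0],[1,0,0,0,0,0,0]]'
python3 - <<'E'
from h import *
np.set_printoptions(precision=4,suppress=True)
s,p,r=tool();print(p,r.as_matrix(),s["contact_force"])
a=endpts("top",np.array([1,0]));b=endpts("scene",np.array([-1,0]))
print(a[1]);print(b[1])
print("tip tri",tri([(a[0],a[1][4]),(b[0],b[1][4])]),"expected",p+r.apply([.03-.3,.0011,-.0044]))
# scene: distance of projected eyes line vs bar line, using known eye positions from wrist
ax=lambda t,z=.064:np.array([.503-.0728*t,-.1738+.9973*t,z])
for nm,q in(("top",a),("scene",b)):
    for t in(.25,.18):
        print(nm,"axis px",proj(q[0],ax(t)),"eyeL",proj(q[0],ax(.08)))
    c,d=q[1][1],q[1][2];n=np.array([-d[1],d[0]])
    print(nm,"axis offset from bar line px",[(proj(q[0],ax(t))-c)@n for t in(.08,-.08,.18,.3)], "px per 5mm z", (proj(q[0],ax(.18,.069))-proj(q[0],ax(.18)))@n)
save(a[0],"t7.png",(320,190,460,240),5.5);save(b[0],"s7.png",(200,140,370,270),4.5)
E
```

```text
time: 9.05
eef_pos: [0.473, 0.2103, 0.0596]
tcp_rot: [0.681, 0.732, -0.001, -0.001]
contact_force: [-0.7, 0.2, -1.6]
opening: 0.155
time: 9.35
eef_pos: [0.4742, 0.2106, 0.0613]
tcp_rot: [0.681, 0.732, 0.001, 0.001]
contact_force: [-0.3, -0.9, -1.5]
opening: 0.158
[0.4742 0.2106 0.0613] [[-0.0727  0.9974  0.0018]
 [ 0.9974  0.0727  0.0004]
 [ 0.0003  0.0018 -1.    ]] [-0.2655 -0.8723 -1.4798]
(0.8, array([303.1081, 223.4081]), array([ 0.9976, -0.0692]), array([255.8395, 226.6846]), array([351.0751, 220.0831]))
(0.88, array([323.3148, 186.0787]), array([-0.8786,  0.4776]), array([356.9024, 167.8204]), array([289.3072, 204.5652]))
tip tri [ 0.4925 -0.056   0.0626] expected [ 0.4949 -0.0586  0.0656]
top axis px [297.3088 222.7702] eyeL [365.5103 217.7575]
top axis px [325.4293 220.7034] eyeL [365.5103 217.7575]
top axis offset from bar line px [np.float64(-1.321858998823374), np.float64(-1.5884051975800269), np.float64(-1.1546884192053475), np.float64(-0.9534926141113059)] px per 5mm z -0.35085009582720406
scene axis px [324.6593 185.771 ] eyeL [278.0227 210.5308]
scene axis px [305.9261 195.7167] eyeL [278.0227 210.5308]
scene axis offset from bar line px [np.float64(0.14825859867663738), np.float64(0.680009620072596), np.float64(-0.16293394127524685), np.float64(-0.5168285054624215)] px per 5mm z 0.8426443340251677
```

View pics/t7.png

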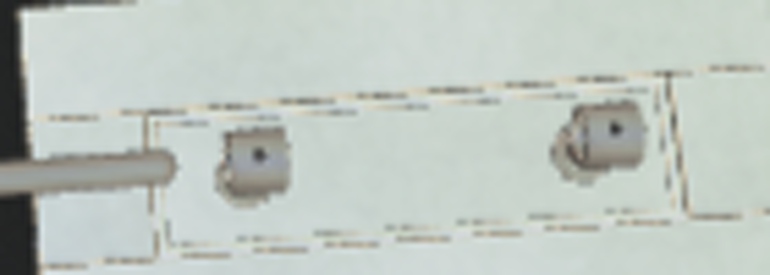

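View pics/s7.png

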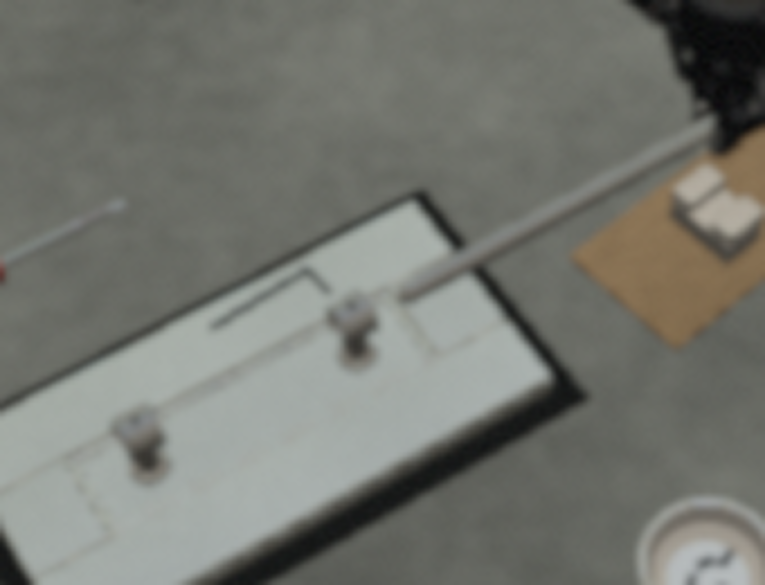

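Run:
```python
from h import *
np.set_printoptions(precision=2,suppress=True)
b=cam("scene");ax=lambda t,z=.064:np.array([.503-.0728*t,-.1738+.9973*t,z])
print([proj(b,ax(t,.079)) for t in(.08,-.08)])
save(b,"s8a.png",(255,185,305,225),15);save(b,"s8b.png",(210,210,260,250),15)
t=cam("top");a=endpts("top",np.array([1,0]))[1];c,d=a[1],a[2];n=np.array([-d[1],d[0]])
hl=np.array([260,155])/5.5+[320,190]-.4;hr=np.array([615,129])/5.5+[320,190]-.4
# shift hole from z=.079 down to .064 
for h in(hl,hr):
    P=onz(t,h,.079);P[2]=.064;print("top: eye axis px vs bar line",(proj(t,P)-c)@n,"mm",(proj(t,P)-c)@n*2.45)
s,p,r=tool();print(p)
```

```text
[array([277.68, 207.75]), array([229.52, 233.19])]
top: eye axis px vs bar line -0.15771587201347703 mm -0.38640388643301876
top: eye axis px vs bar line -0.11728440374326787 mm -0.2873467891710063
[0.47 0.21 0.06]
```

View pics/s8a.png

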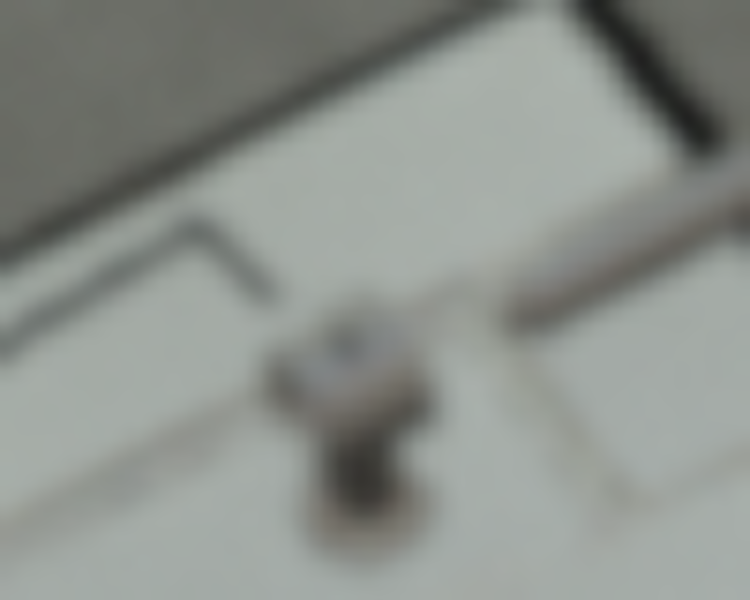

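View pics/s8b.png

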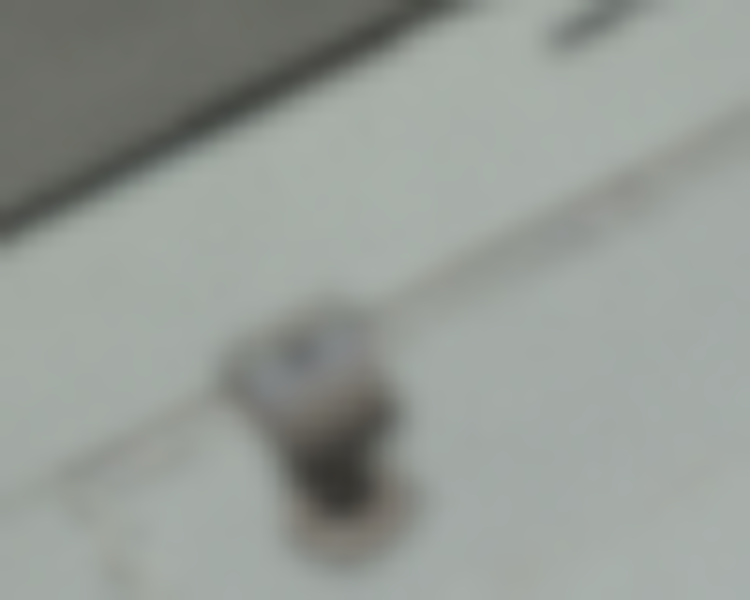

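Run:
```python
from h import *
np.set_printoptions(precision=2,suppress=True,linewidth=200)
s,p,r=tool()
b=cam("scene");g=cv2.cvtColor(b["color"],cv2.COLOR_RGB2GRAY).astype(np.float32)
pt=lambda u:p+r.apply([u,.0011,-.0044])
res=[]
for u in np.arange(-.26,-.03,.01):
    q=proj(b,pt(u));d=proj(b,pt(u-.01))-proj(b,pt(u+.01));d/=np.linalg.norm(d);n=np.array([-d[1],d[0]])
    k=np.arange(-6,6.01,.1)
    prof=np.mean([cv2.remap(g,(q[0]+n[0]*k+d[0]*j).astype(np.float32)[None],(q[1]+n[1]*k+d[1]*j).astype(np.float32)[None],cv2.INTER_CUBIC)[0] for j in(-1,0,1)],0)
    if int(round(u*1000))%50==0: print(u.round(2),prof[::5].round(0))
    sat=None
    gr=np.gradient(prof); res.append((u,k[np.argmax(gr)],k[np.argmin(gr)],))
    dz=(proj(b,pt(u)+[0,0,.001])-q)@n
for x in res: print(np.array(x))
print("px/mm z",dz, "n",n)
```

```text
-0.25 [167. 167. 166. 163. 156. 142. 125. 109. 101. 103. 111. 120. 127. 132. 137. 141. 146. 151. 157. 164. 168. 170. 171. 172. 172.]
-0.2 [101. 101. 102. 101.  97.  91.  86.  84.  89.  98. 109. 118. 124. 127. 128. 126. 121. 115. 110. 108. 107. 107. 108. 108. 109.]
-0.15 [111. 111. 110. 107. 104.  98.  92.  88.  90.  97. 107. 118. 125. 129. 130. 128. 125. 120. 115. 112. 110. 110. 111. 111. 111.]
-0.1 [110. 110. 109. 108. 106. 103.  97.  91.  90.  95. 105. 115. 123. 129. 131. 130. 126. 121. 116. 111. 108. 107. 107. 107. 107.]
-0.05 [118. 115. 113. 111. 109. 106. 101.  94.  91.  94. 102. 113. 121. 127. 131. 130. 128. 124. 118. 113. 110. 109. 108. 107. 107.]
[-0.26 -0.6  -2.9 ]
[-0.25 -0.8  -3.1 ]
[-0.24 -1.2  -3.2 ]
[-0.23 -0.7  -3.  ]
[-0.22 -1.   -3.3 ]
[-0.21 -1.5   2.  ]
[-0.2 -1.1 -3.6]
[-0.19 -1.3  -3.6 ]
[-0.18 -0.8  -3.5 ]
[-0.17 -1.1  -3.4 ]
[-0.16 -1.3  -3.3 ]
[-0.15 -1.2  -3.2 ]
[-0.14 -0.9   2.5 ]
[-0.13 -0.8  -3.2 ]
[-0.12 -1.2  -3.2 ]
[-0.11 -1.1   2.8 ]
[-0.1 -1.  -3. ]
[-0.09 -1.1  -3.1 ]
[-0.08 -0.7  -3.  ]
[-0.07 -1.   -3.  ]
[-0.06 -0.4   2.5 ]
[-0.05 -0.6  -2.9 ]
[-0.04 -1.1  -6.  ]
px/mm z 0.16258256758230247 n [-0.47 -0.88]
```

Run:
```python
from h import *
np.set_printoptions(precision=2,suppress=True,linewidth=220)
s,p,r=tool()
b=cam("scene");g=b["color"].astype(np.float32)
ax=lambda t,z=.064:np.array([.503-.0728*t,-.1738+.9973*t,z])
bar=lambda t:ax(t)
k=np.arange(-9,9.01,.5)
for t in(-.085,-.08,-.075,.075,.08,.085,.13,.15,.2,.25,.3,.33):
    q=proj(b,ax(t));d=proj(b,ax(t-.01))-proj(b,ax(t+.01));d/=np.linalg.norm(d);n=np.array([-d[1],d[0]])
    prof=np.mean([cv2.remap(g,(q[0]+n[0]*k+d[0]*j).astype(np.float32)[None],(q[1]+n[1]*k+d[1]*j).astype(np.float32)[None],cv2.INTER_CUBIC)[0] for j in(-.5,0,.5)],0)
    print(t,"\n",np.c_[k,prof.mean(-1),(prof[:,0]-prof[:,2])].T.round(0 if 0 else 1)[1:])
    print("per mm z",(proj(b,ax(t,.065))-q)@n,"per mm x",(proj(b,ax(t)+[.001,0,0])-q)@n)
```

```text
-0.085 
 [[106.1  93.2  77.5  65.8  57.9  55.1  54.9  54.1  54.4  56.   61.4  69.7  77.6  86.   93.2 100.6 107.6 113.7 119.7 123.7 127.3 129.1 129.8 130.  129.8 129.8 130.6 133.8 139.8 148.2 155.9 161.9 165.2 166.3 167.  167.3
  166.8]
 [ 10.4   9.4   8.2   6.4   5.5   6.4   7.1   6.5   6.1   6.2   7.1   8.1   8.8   9.2   9.2   8.7   7.9   6.5   4.2   1.7  -1.5  -3.3  -4.4  -4.6  -2.9  -0.5   1.8   3.1   3.    1.8   0.1  -1.3  -1.8  -1.8  -1.7  -1.4
   -1.4]]
per mm z 0.18068006004264373 per mm x -0.2943642909517461
-0.08 
 [[105.5  93.9  81.7  71.4  64.9  60.2  58.   57.1  57.1  58.9  62.   68.9  77.1  86.1  95.  102.3 110.3 117.3 123.1 125.9 126.2 124.2 120.6 117.  115.4 117.4 122.7 130.7 139.5 149.2 157.7 163.7 167.1 167.8 167.8 167.8
  167.8]
 [ 11.3  10.3   9.1   7.6   6.6   6.5   6.4   6.1   5.8   6.    6.7   8.    8.9   9.6  10.3  10.3   9.6   8.1   5.4   2.9   0.2  -2.7  -4.1  -3.6  -1.8   0.7   3.    4.    3.8   2.4   0.4  -0.9  -1.4  -1.8  -1.9  -1.3
   -0.9]]
per mm z 0.18044373639687292 per mm x -0.29397937188303447
-0.075 
 [[121.9 117.4 114.2 111.1 109.1 106.3 102.2  95
[... 4441 characters left out ...]
 8.7   6.9   4.7   3.    2.1   2.1   3.1   4.4   4.9   4.5   4.5   4.6   4.2   3.9   4.2   4.8   5.    5.    5.1
    5.6]]
per mm z 0.16412845989872585 per mm x -0.2674047546014063
0.33 
 [[121.7 125.  127.1 125.6 121.7 116.9 113.1 110.9 110.  109.3 108.2 105.7 102.   96.8  92.1  91.5  97.2 107.5 117.5 123.4 127.2 129.1 127.5 123.2 117.7 112.5 109.1 106.8 106.  105.7 105.5 105.6 105.5 105.6 106.4 107.
  107.6]
 [ 25.2  29.5  33.8  38.1  41.6  41.7  36.8  28.3  19.9  11.7   7.3   5.3   4.6   5.3   7.    8.5   9.2   8.4   6.5   4.4   2.5   1.8   2.4   3.1   4.1   5.1   5.2   5.    4.9   4.7   4.7   4.9   4.6   4.3   4.6   4.5
    4.3]]
per mm z 0.16296517765406587 per mm x -0.26550993185146776
```

Scene profile fits put the bar axis on the eye axis within about 0.1 px, and the top view within about 0.4 mm. I'll start inserting slowly and watch the force.

```bash
python3 -m crank '[[1,-1,0,0,0,0,0],[1,-0.7,0,0,0,0,0],[1,-0.4,0,0,0,0,0],[1,-0.4,0,0,0,0,0],[1,0,0,0,0,0,0]]'; python3 -m crank '[[1,-0.4,0,0,0,0,0],[1,-0.4,0,0,0,0,0],[1,-0.3,0,0,0,0,0],[1,0,0,0,0,0,0],[1,0,0,0,0,0,0]]'
python3 - <<'E'
from h import *
np.set_printoptions(precision=4,suppress=True)
s,p,r=tool();print(p,r.as_matrix(),s["contact_force"],s["wrist_torque"]);print("tip y",(p+r.apply([-.27,0,0])))
t=cam("top");save(t,"t9.png",(320,190,460,240),5.5);b=cam("scene");save(b,"s9.png",(200,140,370,270),4.5)
E
```

```text
time: 10.35
eef_pos: [0.4754, 0.1849, 0.0603]
tcp_rot: [0.681, 0.732, -0.0, 0.0]
contact_force: [1.0, 0.2, -1.4]
opening: 0.151
time: 10.85
eef_pos: [0.4762, 0.1744, 0.0603]
tcp_rot: [0.681, 0.732, -0.0, 0.0]
contact_force: [-0.2, -0.8, -1.3]
opening: 0.155
[0.4762 0.1744 0.0603] [[-0.0726  0.9974 -0.    ]
 [ 0.9974  0.0726 -0.0001]
 [-0.0001 -0.     -1.    ]] [-0.1768 -0.796  -1.331 ] [ 0.0868  0.0189 -0.0533]
tip y [ 0.4958 -0.0949  0.0604]
```

View pics/t9.png

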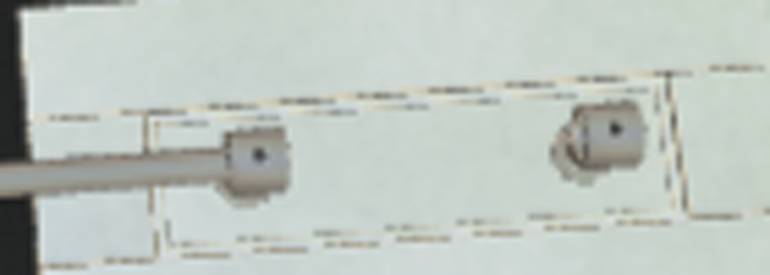

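View pics/s9.png

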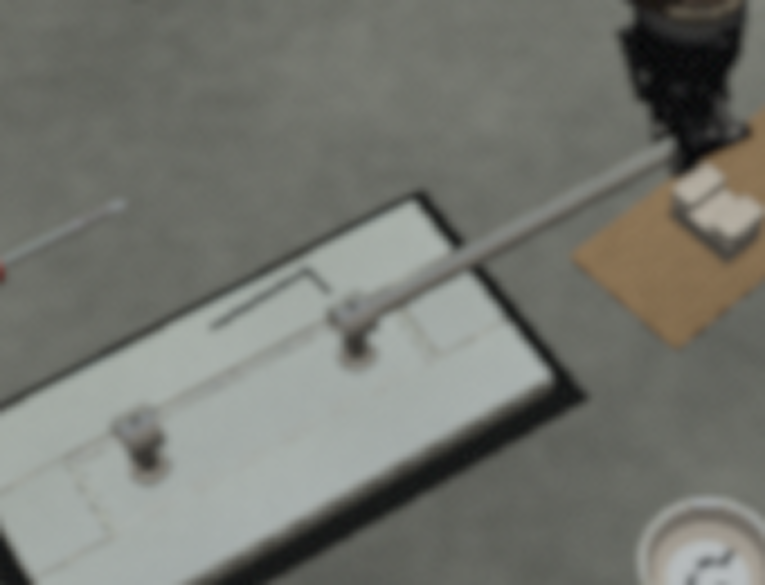

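It has entered the left eye by about 14 mm with no contact force. Continuing.

```bash
python3 -m crank '[[1,-0.6,0,0,0,0,0],[1,-0.8,0,0,0,0,0],[1,-0.8,0,0,0,0,0],[1,-0.8,0,0,0,0,0],[1,-0.5,0,0,0,0,0]]'; python3 -m crank '[[1,-0.8,0,0,0,0,0],[1,-0.8,0,0,0,0,0],[1,-0.8,0,0,0,0,0],[1,-0.8,0,0,0,0,0],[1,-0.5,0,0,0,0,0]]';python3 -m crank '[[1,-0.8,0,0,0,0,0],[1,-0.8,0,0,0,0,0],[1,-0.5,0,0,0,0,0],[1,0,0,0,0,0,0],[1,0,0,0,0,0,0]]'
python3 - <<'E'
from h import *
np.set_printoptions(precision=4,suppress=True)
s,p,r=tool();print(p,r.as_matrix(),s["contact_force"],s["wrist_torque"]);print("tip y",(p+r.apply([-.27,0,0])))
a=endpts("top",np.array([1,0]));t=a[0];save(t,"t10.png",(320,190,460,240),5.5);b=cam("scene");save(b,"s10.png",(200,140,370,270),4.5)
print("want x",.503-.0728/.9973*(p[1]+.1738)-.0011)
E
```

```text
time: 11.45
eef_pos: [0.4788, 0.1387, 0.0603]
tcp_rot: [0.681, 0.732, -0.0, 0.0]
contact_force: [0.3, 0.2, -1.0]
opening: 0.152
time: 11.95
eef_pos: [0.4815, 0.1019, 0.0603]
tcp_rot: [0.681, 0.732, -0.0, -0.0]
contact_force: [-0.2, 0.2, -1.4]
opening: 0.155
time: 12.45
eef_pos: [0.4829, 0.0817, 0.0603]
tcp_rot: [0.681, 0.732, 0.0, -0.0]
contact_force: [-0.3, -0.8, -0.8]
opening: 0.153
[0.4829 0.0817 0.0603] [[-0.0723  0.9974  0.    ]
 [ 0.9974  0.0723  0.0001]
 [ 0.0001  0.     -1.    ]] [-0.3316 -0.7742 -0.8002] [ 0.1995 -0.0047 -0.0145]
tip y [ 0.5024 -0.1876  0.0603]
want x 0.4832527499828081
```

View pics/t10.png

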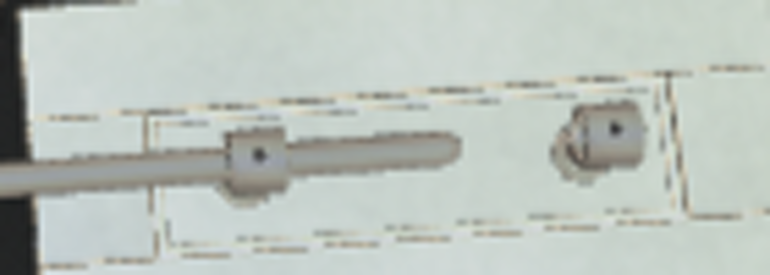

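View pics/s10.png

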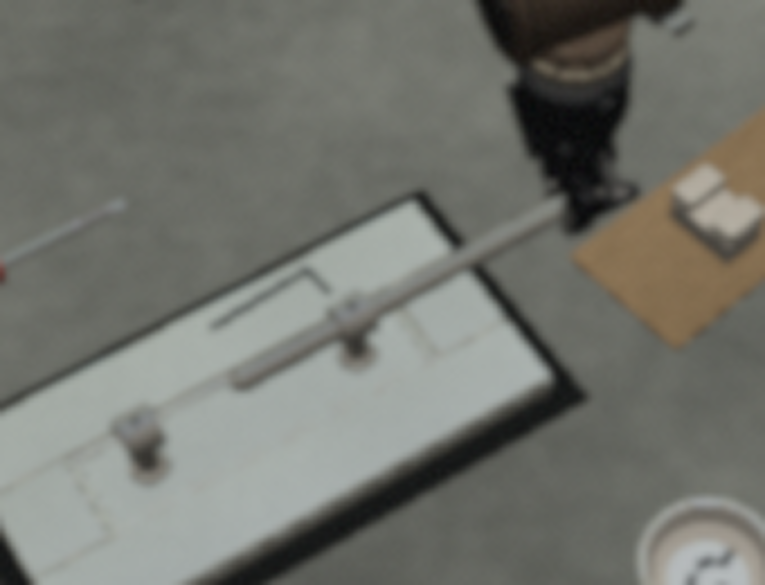

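```bash
python3 -m crank '[[1,-0.8,0,0,0,0,0],[1,-1,0,0,0,0,0],[1,-1,0,0,0,0,0],[1,-0.8,0,0,0,0,0],[1,-0.5,0,0,0,0,0]]'; python3 -m crank '[[1,-0.3,0,0,0,0,0],[1,-0.4,0,0,0,0,0],[1,-0.4,0,0,0,0,0],[1,-0.4,0,0,0,0,0],[1,-0.2,0,0,0,0,0]]';python3 -m crank '[[1,0,0,0,0,0,0]]'
python3 - <<'E'
from h import *
np.set_printoptions(precision=4,suppress=True)
s,p,r=tool();print(p,s["contact_force"],s["wrist_torque"]);print("tip y",(p+r.apply([-.27,0,0])))
a=endpts("top",np.array([1,0]));t=a[0];save(t,"t11.png",(320,190,460,240),5.5)
print("want x",.503-.0728/.9973*(p[1]+.1738)-.0011)
E
```

```text
time: 13.1
eef_pos: [0.486, 0.0398, 0.0603]
tcp_rot: [0.681, 0.732, 0.0, 0.0]
contact_force: [-0.3, 0.2, -0.8]
opening: 0.155
time: 13.6
eef_pos: [0.4872, 0.0237, 0.0604]
tcp_rot: [0.681, 0.732, 0.0, 0.0]
contact_force: [0.1, -0.3, -1.7]
opening: 0.154
time: 13.7
eef_pos: [0.4872, 0.0237, 0.0604]
tcp_rot: [0.681, 0.732, -0.0, 0.0]
contact_force: [0.1, -1.1, -1.2]
opening: 0.159
[0.4872 0.0237 0.0604] [ 0.0693 -1.1022 -1.1627] [ 0.1297  0.0273 -0.0252]
tip y [ 0.5068 -0.2456  0.0604]
want x 0.4874816403411001
```

View pics/t11.png

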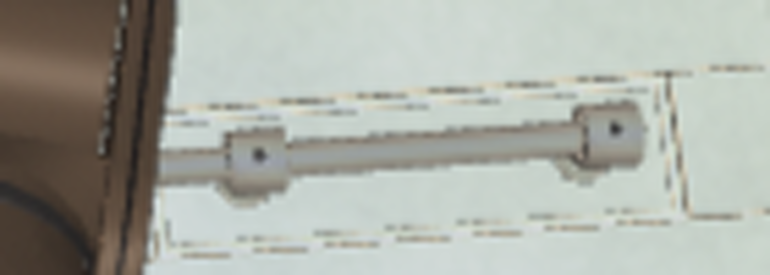

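The tip is entering the right eye with no force.

```bash
python3 -m crank '[[1,-0.4,0,0,0,0,0],[1,-0.4,0,0,0,0,0],[1,-0.4,0,0,0,0,0],[1,-0.4,0,0,0,0,0],[1,-0.4,0,0,0,0,0]]'; python3 -m crank '[[1,-0.6,0,0,0,0,0],[1,-0.6,0,0,0,0,0],[1,-0.6,0,0,0,0,0],[1,-0.4,0,0,0,0,0],[1,0,0,0,0,0,0]]'
python3 - <<'E'
from h import *
np.set_printoptions(precision=4,suppress=True)
s,p,r=tool();print(p,s["contact_force"],s["wrist_torque"]);print("tip y",(p+r.apply([-.27,0,0])))
a=endpts("top",np.array([1,0]));t=a[0];save(t,"t12.png",(320,190,460,240),5.5)
print("want x",.503-.0728/.9973*(p[1]+.1738)-.0011)
b=cam("scene");save(b,"s12.png",(200,140,370,270),4.5)
E
```

```text
time: 14.3
eef_pos: [0.4886, 0.0035, 0.0603]
tcp_rot: [0.681, 0.732, -0.0, 0.0]
contact_force: [-0.3, 0.2, -1.2]
opening: 0.155
time: 14.8
eef_pos: [0.4903, -0.0186, 0.0604]
tcp_rot: [0.681, 0.732, 0.0, 0.0]
contact_force: [-0.2, -0.1, -1.4]
opening: 0.153
[ 0.4903 -0.0186  0.0604] [-0.2273 -0.1105 -1.4003] [0.1808 0.0121 0.0041]
tip y [ 0.5097 -0.2879  0.0604]
want x 0.49056996519576435
```

View pics/t12.png

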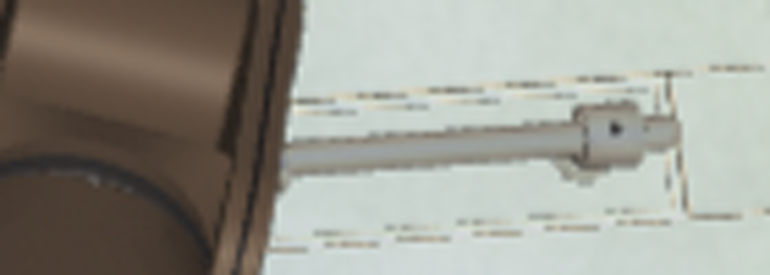

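View pics/s12.png

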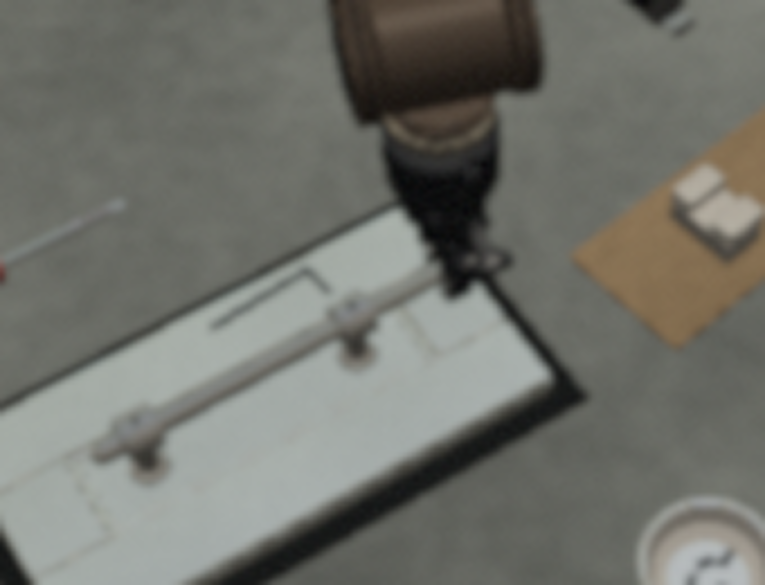

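It's through both eyes with only about 1 N. I'll advance the last ~35 mm to centre it.

```bash
python3 -m crank '[[1,-0.7,0,0,0,0,0],[1,-0.8,0,0,0,0,0],[1,-0.8,0,0,0,0,0],[1,-0.6,0,0,0,0,0],[1,-0.4,0,0,0,0,0]]'; python3 -m crank '[[1,-0.2,0,0,0,0,0],[1,0,0,0,0,0,0],[1,0,0,0,0,0,0],[1,0,0,0,0,0,0]]'
python3 - <<'E'
from h import *
np.set_printoptions(precision=4,suppress=True)
s,p,r=tool();print(p,s["contact_force"],s["wrist_torque"],s["opening"]);print("tip",(p+r.apply([-.27,0,0])))
a=endpts("top",np.array([1,0]));t=a[0];print(a[1]);save(t,"t13.png",(320,190,480,240),5)
P=onz(t,a[1][1+3],.064);print("top right tip",P,"dist from eyeR(top)",np.hypot(P[0]-.5061,P[1]+.2547))
b=endpts("scene",np.array([-1,0]));print(b[1]);P=onz(b[0],b[1][4],.064);print("scene tip",P,"dist from eyeR",np.hypot(P[0]-.5088,P[1]+.2536));save(b[0],"s13.png",(180,140,350,270),4.5)
w=cam("wrist");save(w,"w13.png");m=trace("bar","wrist")
if m:
    ys,xs=np.nonzero(m[0]["pixels"]);y0=ys.min();E=onz(w,[xs[ys<y0+25].mean(),y0],.064);print("near end",E,"dist from eyeL",np.hypot(*(E[:2]-[.4971,-.0938])))
E
```

```text
time: 15.45
eef_pos: [0.4927, -0.0517, 0.0604]
tcp_rot: [0.681, 0.732, 0.0, 0.0]
contact_force: [-0.7, 0.4, -2.1]
opening: 0.156
time: 15.85
eef_pos: [0.4927, -0.0527, 0.0603]
tcp_rot: [0.681, 0.732, -0.0, -0.0]
contact_force: [0.0, -0.3, -1.9]
opening: 0.152
[ 0.4927 -0.0527  0.0603] [ 0.0126 -0.3356 -1.8922] [ 0.1301 -0.0058 -0.0292] 0.1517011669888882
tip [ 0.5123 -0.322   0.0603]
(0.54, array([406.2973, 216.1982]), array([ 0.9975, -0.0713]), array([388.8887, 217.4432]), array([425.0612, 214.8563]))
top right tip [ 0.5043 -0.2425  0.064 ] dist from eyeR(top) 0.012380555595594233
(0.74, array([254.8874, 222.4232]), array([-0.8837,  0.4681]), array([274.5372, 212.014 ]), array([234.2019, 233.3811]))
scene tip [ 0.5066 -0.2406  0.064 ] dist from eyeR 0.013187174696224158
near end [ 0.4915 -0.0228  0.064 ] dist from eyeL 0.07125078408345782
```

View pics/t13.png

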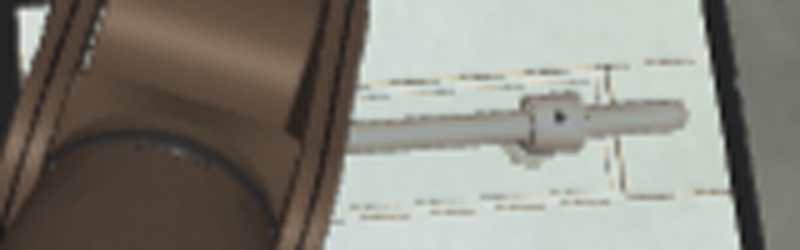

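View pics/s13.png

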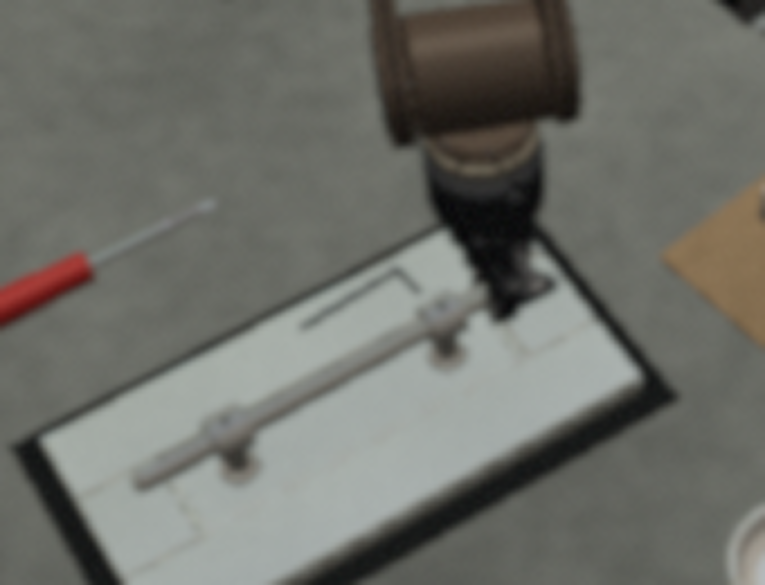

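View pics/w13.png

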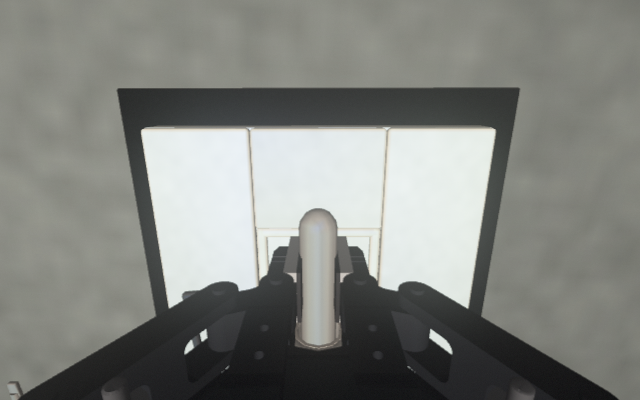

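Run:
```python
from h import *
t=cam("top");m=onz(t,np.array([689,116.5])/5+[320,190]-.4,.064);h=onz(t,np.array([560,117.5])/5+[320,190]-.4,.079)
print(m,h,np.hypot(*(m-h)[:2]))
for n in("hex_key","screwdriver","tape_measure","old_knob","screw_dish","mug"):
    print(n,[(round(l["p"],2),np.round(l["location"],0)) for l in trace(n,"top")[:1]])
s=get_state();print(s["dq"].round(4),s["contact_force"],s["opening"])
```

```text
[ 0.50911932 -0.32328207  0.064     ] [ 0.50575631 -0.25458583  0.079     ] 0.06877850876652282
hex_key []
screwdriver [(0.66, array([461., 298.]))]
tape_measure [(0.57, array([221., 300.]))]
old_knob [(0.67, array([179., 309.]))]
screw_dish [(0.72, array([319., 128.]))]
mug [(0.92, array([246., 129.]))]
[ 0.0015  0.0004  0.0001  0.001  -0.0016  0.0013] [ 0.44193713  0.06528786 -0.25900011] 0.15053589068175724
```

The bar sticks out 68.8 mm at the right and 71.2 mm at the left, so its middle is about 1.2 mm off, well inside the 10 mm limit. The arm is still and the bar is gripped, so I'm handing in.

```bash
python3 -c "
from plant import *
print(sign_off())"
```

```text
the job is handed in; nothing more can be done
None
```

The bar is through both eyes and centred, and the job is handed in with the gripper still holding it (100 N grip set). I gripped it by its left free end, lifted it out of the packing and slid it in from the left side in about 16 s. Force readings stayed at about 3 N or less throughout, with no sign of touching the panel.

**Last checks**
- **Centring:** the bar stands out 71.2 mm beyond the left eye (wrist camera) and 68.8 mm beyond the right eye (top camera). Its middle is therefore about 1.2 mm off, against the 10 mm limit.
- **Steadiness and grip:** joint speeds were about 0.001 rad/s and the jaw opening was steady on the bar.
- **Other things:** the tape measure, knob, screwdriver, dish and mug show in the top view where they started. The hex key was hidden under the arm there, but the scene camera shows it lying in the same place on the panel.

**Checks that disagreed**
- **Bar tracing:** at the end, the bar-tracing network saw only the stretch between the posts, so I read the right tip from the picture by eye.
- **Camera offset:** the top and wrist cameras differed by about 3 mm in x, so I aligned the bar and eyes within each camera's own picture.
- **Possible droop:** early scene-camera fits suggested the bar sagged 2–5 mm at its tip. A closer edge fit and the contact-free insertion did not bear that out.

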